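# Shut down the soup warmer after the banquet

### The job

Service is over: first turn the soup warmer's heat knob anticlockwise all the way to its off stop while the lid is still on, then lift the lid off the pot and set it down gently, knob up, in the middle of the empty dinner plate. Leave the heat off, and do not shift the cups, the saucers or the jug.

Things in the scene. Friction and masses are not known exactly. Their poses are not given: they have to be found in the camera images.
- heat (a joint): The heat knob on the sloped console at the warmer's right-hand end, in rad: 0 = off, hard against the anticlockwise end stop; grows clockwise (looking at the panel) to 4.7 = full heat. Stiff (about 0.12 N m), stays where it is left. It starts 1.8 to 2.9 rad from off: more than one grasp.
- heat_grip (a point): Grip point on the black heat knob's axis: a round skirt 60 mm across with a bar grip across it, 57 long, 14 wide, 30 mm above the skirt, a pale pointer line on one half. 7 mm below the bar's top, 37 mm out from the panel. z: knob axis, out of the panel, which slopes 25 degrees from level towards the warmer's front (robot side); x along the bar (pointer at -x), turning with it; y across it.
- warmer: The soup warmer: a fixed steel unit 220 mm deep (x), 380 mm wide (y), housing top 60 mm high, with a round pot on its left (+y) part and the sloped control console (120 mm wide, 140 mm up the slope) on its right. Origin on the table under the housing's middle; x points from its front to its back, y to its left, z up.
- pot_mouth (a point): Centre of the pot's rim, 150 mm above the table; the pot measures 176 mm outside and 164 mm inside. Axes as the warmer's.
- lid: Loose metal lid of 350 g or so, 184 mm across: a flange 6 mm thick over a plug 148 mm across and 8 mm deep that hangs inside the pot's rim with 8 mm of play all round. Origin at the centre of the plug's underside (8 mm below the rim's top when on the pot); z up through the knob. Flange top 14 mm above the origin.
- lid_knob (a point): Centre of the lid's black round knob: 36 mm across, 24 mm tall, its top 12 mm above this point, its underside 12 mm below (a 20 mm stem and then the flange top, 25 mm below this point). It lies 39 mm above the lid's origin. z up.
- plate: The empty white dinner plate, loose on the table, left or right of the warmer: 240 mm across, 16 mm high, flat inside floor about 184 mm across and 5 mm above the table. Origin at the centre of its underside, z up.
- saucer_a: White saucer 152 mm across, 14 mm high, on the other side of the warmer from the plate; a bystander. Origin at the centre of its underside.
- cup_a: White cup standing on saucer_a, 86 mm across, 62 mm tall, with a handle; a bystander. Origin at the centre of its underside.
- saucer_b: A second white saucer, behind the warmer on the left; a bystander. Origin at the centre of its underside.
- cup_b: White cup on saucer_b, same size; a bystander. Origin at the centre of its underside.
- jug: Steel milk jug 96 mm across, 120 mm tall, behind the warmer on the right; a bystander. Origin at the centre of its underside.
Things that resemble listed ones, but are neither listed nor needed, are in the scene too. What is meant by the lid is not green, and is the smaller of those in its own colour.

How it is judged (in metres and radians):
On the way, in this order (a step that is already met when the one before it is completed fails the run):
1. the heat knob is at its off stop (within 0.08 rad) while the lid is still on the pot (value of joint heat below 0.08 rad and horizontal distance between lid and pot_mouth below 0.02 m and z of lid in the frame of pot_mouth below 0.003 m), for 0.3 s.
2. the lid is lifted at least 15 mm clear of the pot (z of lid in the frame of pot_mouth above 0.015 m), for 0.1 s.
At the end, for the whole second after the job is handed in: The heat knob is within 0.08 rad of its off stop; the lid lies at rest and flat (within 0.08 rad), knob up, on the floor of the dinner plate (origin less than 10 mm above the plate's), its centre within 30 mm of the plate's; the plate lies flat on the table (value of joint heat below 0.08 rad and horizontal distance between lid and plate below 0.03 m and z of lid in the frame of plate between 0 and 0.01 m and angle between lid's own z axis and vertical below 0.08 rad and angle between plate's own z axis and vertical below 0.06 rad and height (world z) of plate below 0.01 m and linear speed of lid below 0.02 m/s); the robot touches nothing.
It fails at once if the lid is dropped or slammed onto the plate (faster than 0.5 m/s just above it) (horizontal distance between lid and plate below 0.15 m and z of lid in the frame of plate below 0.03 m and linear speed of lid above 0.5 m/s).
It fails at once if a cup, a saucer or the jug is shifted by more than 30 mm (distance of any of cup_a, saucer_a, cup_b, saucer_b, jug from where it was at the start of the episode above 0.03 m).
It also fails if it takes over 67 s, if anything falls off the work surface, if the arm or the gripper's body presses on something with over 40 N, if the wrist force passes 120 N, or if a joint passes its speed limit or range.

### The arm

A 7-joint arm with a two-finger parallel gripper is mounted at the origin on the work surface. World frame = base frame: x ahead of the robot, y to its left, z up, the work surface at z = 0. Lengths are in mm, angles in rad, forces in N, time in s.
With the tool pointing down it reaches from about 350 to 900 mm from the base axis. Payload 7.2 kg.
Tool frame: the origin (TCP) lies on the centre line of the jaws, within the pads' length; the fingertips stand 19 mm ahead of it and the grasp point (between the pads) is the TCP (arm.finger_overhang is the distance from the TCP to the fingertips, in mm); z points along the fingers, y is the line along which they close (so a half turn about z gives the same grasp; the last joint's range is limited). The gripper opens to 88 mm and grips with 3 to 60 N. Pads are 20 mm wide; open, the fingers measure 115 mm over their backs; the gripper's body (75 mm by 178 mm) begins 61 mm behind the grasp point.
Start: joints at [-1.178, 0.411, -0.013, 1.596, 0.006, 1.134, -0.082], TCP at [277.925, 559.809, 241.653] pointing down, gripper open.
Joint ranges: [-2.95, 2.95], [-0.29, 1.99], [-1.47, 1.44], [0.14, 2.54], [-1.03, 4.17], [0.13, 1.85], [-2.86, 2.86]. Speed limits (rad/s): [2.39, 2.39, 3.01, 3.01, 3.14, 3.14, 3.14].

### API

Orientations are given as a 3x3 rotation matrix whose columns are the frame's x, y, z axes.
In Python, from cell import telemetry, snapshot, get_calibration, finish_job, arm gives the robot as it stands.
- The arm moves only by the tool arm_command, never from a script. Its argument "series" is one flat list of numbers, 7 for each row, row after row: the turn, a rotation vector about the tool's x, y, z scaled (see below), then the shift along the tool's x, y, z scaled (see below), then the finger opening in mm, from 0 to 87.8. In form: [wx, wy, wz, dx, dy, dz, grip, wx, wy, wz, dx, dy, dz, grip, ...]. A call has 1 to 12 rows; each row shifts and turns the commanded pose from where the row before left it, along the tool's axes as they then stand; what a row does not reach is not made up. The controller multiplies each number of a shift by 0.02 m and each number of a turn by 0.12 rad. A row lasts 1/12 s, in which the tool goes at most 41.7 mm and 7.16 degrees, less where a joint would pass 70% of its speed; a pose out of reach is approached as far as the arm can. A call with a number of a shift or a turn outside -1 to 1 is refused whole. A call with a gripper value outside its range is refused whole. The fingers move at their own pace and stop on an object; the grip force is fixed at half the most. Time passes only in rows, so rows that do not move let the fingers close. It gives the time, the measured TCP pose, the force, the opening and the grip force at its end, in the units of the state.
- telemetry.get_obs(): the state, without advancing time (a new reading comes with each control period).
- snapshot(name): name is "scene" or "top" or "wrist"; returns (picture, depth): 480x640x3 uint8, red, green, blue; 480x640 float32, mm along the optical axis (not along the pixel's ray), 0 where there is no reading.
- get_calibration(name): a dict with "fx", "fy", "cx", "cy" (pixels), "camera_from_world" (4x4, takes a point from world to camera coordinates). Camera axes: x right, y down, z forward; pixel columns grow to the right and rows downward; lengths in mm; the calibration is good to about 2 mm. The wrist camera is an equidistant fisheye: a pixel r from the principal point sees the ray r / f radians off the axis. A picture is of the moment at which its call begins: read the wrist's pose just before it. get_calibration takes no time and is no camera call; for the wrist camera it gives the pose at the moment of the call.
- finish_job(): hands the job in; it is judged then, once.
The state is a dict: "time_s": time; "joints": joint angles; "qvel": joint speeds; "joint_efforts": joint torques, N m; "tool_pos": TCP position; "eef_rot": TCP orientation; "force": force on the tool from outside, world axes, zero at the start; "ft_torque": the same for the moment, N m; "finger_gap": opening from 0.0 (shut) to 1.0 (fully open); "grip_force": force on a finger pad.
Only numpy, scipy, OpenCV 4.12 (cv2) and the standard library are available. Lean on these libraries where they do the work, as an engineer would, in place of code of your own. Each camera call takes 0.05 s, during which the arm holds its last target. There are 200 camera calls.

## Working session

There is one attempt and no reset: what is moved stays moved. The work goes in short steps, Python scripts to look and compute and a tool call to move; the robot and the scene stay as the last step left them, time stands still between calls to the robot, and variables do not carry over. Pictures are saved under pics/ and viewed, at most 10 in all, crops included, and the job is handed in when it is done.

Besides the shell and the picture viewer there is one more tool, called after "Emit:" by a JSON object that holds its "op" and its "data". arm_command: Moves the arm, as the interface text tells. Shifts and turns lie within -1 to 1; 1 stands for 0.02 m of shift or 0.12 rad of turn. Its arguments: {"type":"object","properties":{"series":{"type":"array"}},"required":["series"]}

```bash
ls; mkdir -p pics
python3 - <<'E'
from cell import telemetry, snapshot, get_calibration
import numpy as np, cv2
for n in ["scene","top"]:
    im,d=snapshot(n); cv2.imwrite(f"pics/{n}0.png",im[:,:,::-1]); np.savez(f"{n}0.npz",im=im,d=d)
    c=get_calibration(n); print(n,{k:np.round(v,3).tolist() for k,v in c.items()})
o=telemetry.get_obs(); print({k:np.round(v,3).tolist() for k,v in o.items()})
E
```

```text
pics
scene {'fx': 557.532, 'fy': 557.532, 'cx': 315.617, 'cy': 239.882, 'camera_from_world': [[-0.08, 0.997, -0.02, 28.17], [0.692, 0.041, -0.721, -233.882], [-0.718, -0.071, -0.693, 1903.119], [0.0, 0.0, 0.0, 1.0]]}
top {'fx': 471.801, 'fy': 471.801, 'cx': 323.395, 'cy': 236.095, 'camera_from_world': [[0.004, -1.0, -0.001, 15.661], [-0.99, -0.004, -0.143, 529.057], [0.143, 0.002, -0.99, 1294.878], [0.0, 0.0, 0.0, 1.0]]}
{'time_s': 0.1, 'joints': [-1.178, 0.412, -0.013, 1.597, 0.006, 1.134, -0.082], 'qvel': [0.001, -0.001, 0.001, -0.004, 0.0, 0.0, 0.0], 'joint_efforts': [0.002, -58.91, 0.643, -29.171, -0.054, 0.015, 0.0], 'tool_pos': [277.77, 559.421, 240.91], 'eef_rot': [[-0.896, 0.445, -0.001], [0.445, 0.896, -0.001], [-0.0, -0.001, -1.0]], 'force': [-0.611, 0.215, 0.092], 'ft_torque': [0.04, -0.01, -0.005], 'grip_force': 0.0, 'finger_gap': 1.001}
```

View pics/top0.png

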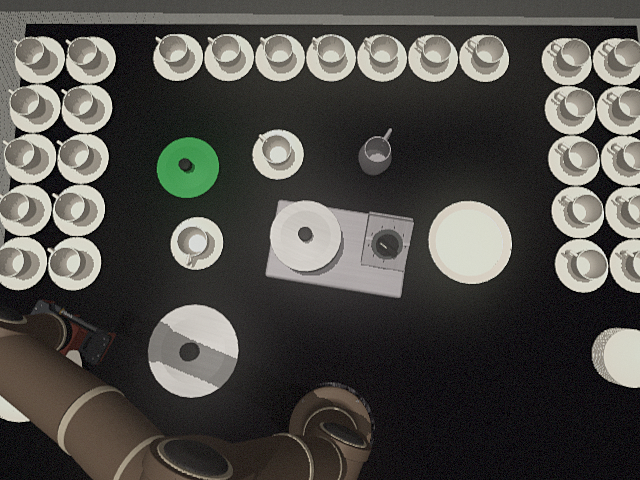

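View pics/scene0.png

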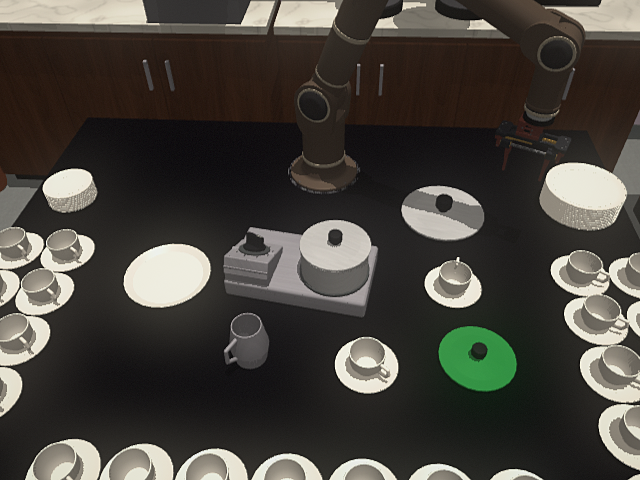

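The top view shows three candidates for the lid:
- **Green lid (188,167):** excluded by its colour.
- **Large steel lid on the table (193,350):** excluded because it is the larger of the steel ones.
- **Smaller steel lid on the pot (306,235):** this is the one I choose.

The heat knob is at (387,244). The empty plate is at (470,242), to the right of the warmer. The stacks of plates at the far edges are not candidates.

```bash
cat > h.py <<'E'
import numpy as np, cv2
from cell import telemetry, snapshot, get_calibration
def cloud(d,c):
    v,u=np.mgrid[:480,:640]; T=np.linalg.inv(c["camera_from_world"])
    P=np.stack([(u-c["cx"])/c["fx"]*d,(v-c["cy"])/c["fy"]*d,d],-1)
    W=P@T[:3,:3].T+T[:3,3]; W[d<=0]=np.nan; return W
def onplane(uv,c,z):
    T=np.linalg.inv(c["camera_from_world"]); uv=np.atleast_2d(uv).astype(float)
    r=np.c_[(uv[:,0]-c["cx"])/c["fx"],(uv[:,1]-c["cy"])/c["fy"],np.ones(len(uv))]@T[:3,:3].T
    o=T[:3,3]; return o+r*((z-o[2])/r[:,2])[:,None]
def blob(mask,uv):
    n,l,s,ce=cv2.connectedComponentsWithStats(mask.astype(np.uint8)); return l==l[uv[1],uv[0]]
E
cat > m.py <<'E'
from h import *
W={}
for n in ["top","scene"]:
    z=np.load(f"{n}0.npz"); im,d=z["im"],z["d"]; c=get_calibration(n); w=cloud(d,c); W[n]=(im,w,c)
    g=im.max(2).astype(int)
    L=(w[...,2]>142)&(w[...,2]<168)&(w[...,0]>350)&(w[...,0]<800)&(abs(w[...,1])<250)
    seed=(295,222) if n=="top" else (318,235)
    print(n,"lid lvl seed",np.round(w[seed[1],seed[0]],1))
    B=blob(L&(g>90),seed); ct=max(cv2.findContours(B.astype(np.uint8),0,2)[0],key=len)
    e=cv2.fitEllipse(ct); q=onplane(ct[:,0],c,156)
    print(" flange px",np.round(e,1) if 0 else e, "circle", [np.round(a,1) for a in cv2.minEnclosingCircle(q[:,:2].astype(np.float32))])
    ks=(306,234) if n=="top" else (336,238); K=blob(L.astype(bool)*0+((g<75)&(w[...,2]>150)),ks)
    print(" knob px",K.sum(),"med",np.round(np.nanmedian(w[K],0),1))
    ps=(470,242) if n=="top" else (168,275)
    P=blob((g>110)&(w[...,2]<40),ps); ct=max(cv2.findContours(P.astype(np.uint8),0,2)[0],key=len)
    q=onplane(ct[:,0],c,16); print(" plate",[np.round(a,1) for a in cv2.minEnclosingCircle(q[:,:2].astype(np.float32))],np.nanmedian(w[P][:,2]))
im,w,c=W["top"]
H=(w[...,2]>50)&(w[...,2]<66)&(abs(w[...,1])<300)&(w[...,0]>300)&(w[...,0]<800); H=blob(H,(285,280))
q=w[H][:,:2]; print("housing",np.round(q.min(0)),np.round(q.max(0)), cv2.minAreaRect(q.astype(np.float32)))
# panel plane: ring of pixels
v,u=np.mgrid[:480,:640]
R=(abs(u-384)<19)&(abs(v-241)<22)&(np.hypot(u-387,v-244)>17.5)
Q=w[R]; m=Q.mean(0); 
for _ in range(5):
    n_=np.linalg.svd(Q-Q.mean(0))[2][2]; n_*=np.sign(n_[2]); r=(Q-Q.mean(0))@n_; m=Q.mean(0); Q=Q[abs(r)<4]
print("panel n",n_.round(3),"m",m.round(1),len(Q),"slope",np.degrees(np.arccos(n_[2])))
D=(w-m)@n_; near=np.hypot(u-387,v-244)<24
S=near&(D>34)&(D<50); print("bar n",S.sum(),"c",w[S].mean(0).round(1),"rect",cv2.minAreaRect(np.argwhere(S)[:,::-1].astype(np.float32)),D[S].max())
x=w[S]; x=x-x.mean(0); s=np.linalg.svd(x); print(s[1].round(1),s[2].round(3))
cr=im[190:300,260:430]; cv2.imwrite("pics/crop.png",cv2.resize(cr[:,:,::-1],None,fx=4.5,fy=4.5,interpolation=2))
E
python3 m.py
```

```text
top lid lvl seed [547.7  91.  160.4]
 flange px ((305.148681640625, 235.85845947265625), (69.48688507080078, 70.412353515625), 73.62757873535156) circle [array([513.3,  64.7]), np.float64(91.8)]
 knob px 291917 med [554.3  -9.7   2.7]
 plate [array([ 518.1, -401.2]), np.float64(121.1)] 7.495895423042725
scene lid lvl seed [483.2  19.7 157.9]
 flange px ((334.63128662109375, 246.03164672851562), (53.32099151611328, 69.9835433959961), 88.75521087646484) circle [array([517.7,  65.9]), np.float64(99.8)]
 knob px 168 med [521.9  65.9 191.7]
 plate [array([ 513.8, -401.2]), np.float64(120.8)] 8.974881716764003
housing [nan nan] [nan nan] ((1596.46875, 295.763427734375), (1978.94482421875, 3052.79296875), 39.2656364440918)Traceback (most recent call last):
  File "m.py", line 25, in <module>
    n_=np.linalg.svd(Q-Q.mean(0))[2][2]; n_*=np.sign(n_[2]); r=(Q-Q.mean(0))@n_; m=Q.mean(0); Q=Q[abs(r)<4]
       ~~~~~~~~~~~~~^^^^^^^^^^^^^
    u, s, vh = gufunc(a, signature=signature)
               ~~~~~~^^^^^^^^^^^^^^^^^^^^^^^^
    raise LinAlgError("SVD did not converge")
numpy.linalg.LinAlgError: SVD did not converge
```

```bash
sed -i 's/^H=.*$/H=(abs(w[...,2]-59)<9)\&(abs(w[...,1])<300)\&(w[...,0]>300)\&(w[...,0]<800); H=blob(H,(285,282)); print(H.sum(),w[282,285])/; s/^Q=w\[R\]; m/Q=w[R]; Q=Q[~np.isnan(Q[:,0])]; m/' m.py; python3 m.py | tail -8
```

```text
plate [array([ 513.8, -401.2]), np.float64(120.8)] 8.974881716764003
302470 [401.32537469 127.92592464  -5.704206  ]
housing [nan nan] [nan nan] ((1360.139892578125, -124.499267578125), (2080.98583984375, 2903.099609375), 21.248701095581055)
panel n [-0.409  0.082  0.909] m [ 516.3 -136.5  112.7] 483 slope 24.68774115762403
bar n 129 c [ 482.3 -147.8  145.8] rect ((387.39849853515625, 248.2351837158203), (22.163320541381836, 5.910218715667725), 39.28940963745117) 49.35637947321855
[191.2  49.   33.7] [[-0.582 -0.787 -0.202]
 [ 0.787 -0.608  0.102]
 [-0.203 -0.1    0.974]]
```

View pics/crop.png

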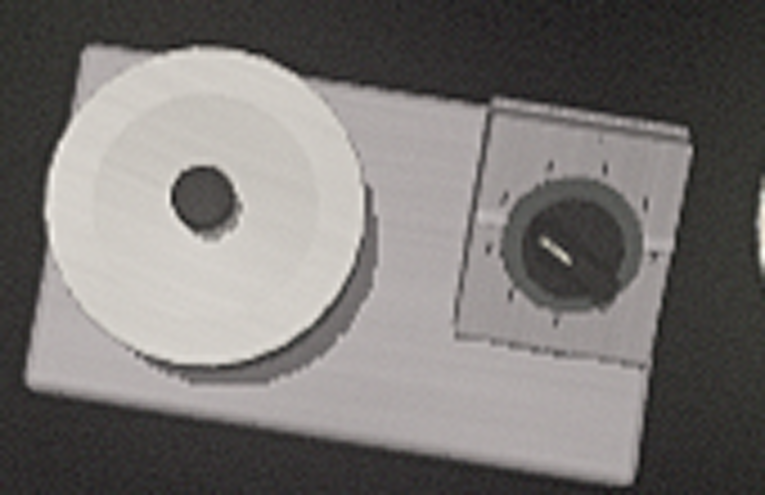

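The crop confirms the choice: a steel lid with a black knob at crop (204,196), sitting on the pot. The heat knob is at crop (572,246). Its bar runs at about 39° and the pointer is towards the upper left, so anticlockwise to off is about 2 rad. I'll travel to above the heat knob.

Emit:
{"op": "arm_command", "data": {"series": [0,0,0,-0.4,-0.5,-0.6,80,0,0,0,-0.82,-0.98,-0.6,80,0,0,0,-0.82,-0.98,-0.6,80,0,0,0,-0.82,-0.98,-0.6,80,0,0,0,-0.82,-0.98,-0.6,80,0,0,0,-0.82,-0.98,0,80,0,0,0,-0.82,-0.98,0,80,0,0,0,-0.82,-0.98,0,80,0,0,0,-0.82,-0.98,0,80,0,0,0,-0.82,-0.98,0,80,0,0,0,-0.82,-0.98,0,80,0,0,0,-0.82,-0.98,0,80]}}

```text
time_s: 1.1
tool_pos: [346.3, 272.5, 301.4]
eef_rot: [[-0.896, 0.445, -0.0], [0.445, 0.896, -0.0], [0.0, -0.0, -1.0]]
force: [0.3, -0.1, -0.9]
finger_gap: 0.907
grip_force: 0.0
```

Emit:
{"op": "arm_command", "data": {"series": [0,0,0,-0.82,-0.98,0,80,0,0,0,-0.82,-0.98,0,80,0,0,0,-0.82,-0.98,0,80,0,0,0,-0.82,-0.98,0,80,0,0,0,-0.82,-0.98,0,80,0,0,0,-0.82,-0.98,0,80,0,0,0,-0.82,-0.98,0,80,0,0,0,-0.82,-0.98,0,80,0,0,0,-0.82,-0.98,0,80,0,0,0,-0.82,-0.98,0,80,0,0,0,-0.82,-0.98,0,80,0,0,0,-0.82,-0.98,0,80]}}

```text
time_s: 2.1
tool_pos: [417.9, -25.5, 301.6]
eef_rot: [[-0.896, 0.445, -0.0], [0.445, 0.896, 0.0], [0.0, 0.0, -1.0]]
force: [0.2, 0.1, -0.2]
finger_gap: 0.912
grip_force: 0.0
```

```bash
cat >> h.py <<'E'
from scipy.spatial.transform import Rotation as Ro
n=np.array([-0.417,0.068,0.906]); n/=np.linalg.norm(n)
def frame(z,y):
    z=z/np.linalg.norm(z); y=y-z*(y@z); y/=np.linalg.norm(y); return np.c_[np.cross(y,z),y,z]
def delta(R=None,p=None):
    o=telemetry.get_obs(); C=np.array(o["eef_rot"]); t=np.array(o["tool_pos"])
    print("t",round(o["time_s"],2),"pos",t.round(1),"j",np.round(o["joints"],2),"F",np.round(o["force"],1),"T",np.round(o["ft_torque"],2),"gap",round(o["finger_gap"]*88,1))
    if R is not None: print(" turn units",(Ro.from_matrix(C.T@R).as_rotvec()/0.12).round(2))
    if p is not None: print(" shift units: now",(C.T@(p-t)/20).round(2), "" if R is None else ("in target frame",(R.T@(p-t)/20).round(2)))
    return C,t
E
cat > k.py <<'E'
from h import *
c=get_calibration("top"); w=cloud(np.load("top0.npz")["d"],c)
T=np.linalg.inv(c["camera_from_world"]); m=np.array([516.3,-136.5,112.7])
r=T[:3,:3]@np.array([(387.1-c["cx"])/c["fx"],(244.2-c["cy"])/c["fy"],1]); o=T[:3,3]
C0=o+r*(((m-o)@n)/(r@n)); G=C0+37*n; print("panel centre",C0,"grip",G)
b=np.array([.582,.787,.202]); y=np.cross(n,b); y*=np.sign(y[0])
R=frame(-n,y); np.savez("k.npz",R=R,G=G); print(R.round(3)); delta(R,G+110*n)
E
python3 k.py
```

```text
panel centre [ 498.05811085 -152.60327632  105.51253313] grip [ 482.62408626 -150.08645696  139.04544987]
[[ 0.58   0.7    0.417]
 [ 0.788 -0.612 -0.068]
 [ 0.208  0.368 -0.906]]
t 2.1 pos [417.9 -25.5 301.6] j [-0.55 -0.03  0.49  2.    0.02  1.17  1.04] F [ 0.2  0.1 -0.2] T [ 0.03 -0.05  0.05] gap 80.3
 turn units [-3.87 -1.54 14.61]
 shift units: now [-3.45 -4.82  3.14] ('in target frame', array([-4.72,  3.09,  3.64]))
```

Emit:
{"op": "arm_command", "data": {"series": [-0.258,-0.103,0.974,0,0,0,80,-0.258,-0.103,0.974,0,0,0,80,-0.258,-0.103,0.974,0,0,0,80,-0.258,-0.103,0.974,0,0,0,80,-0.258,-0.103,0.974,0,0,0,80,-0.258,-0.103,0.974,0,0,0,80,-0.258,-0.103,0.974,0,0,0,80,-0.258,-0.103,0.974,0,0,0,80,-0.258,-0.103,0.974,0,0,0,80,-0.258,-0.103,0.974,0,0,0,80]}}

```text
time_s: 2.93
tool_pos: [417.7, -24.3, 301.5]
eef_rot: [[0.065, 0.949, 0.308], [0.996, -0.082, 0.043], [0.066, 0.303, -0.951]]
force: [0.4, -1.3, -0.4]
finger_gap: 0.912
grip_force: 0.0
```

Emit:
{"op": "arm_command", "data": {"series": [-0.258,-0.103,0.974,0,0,0,80,-0.258,-0.103,0.974,0,0,0,80,-0.258,-0.103,0.974,0,0,0,80,-0.258,-0.103,0.974,0,0,0,80,-0.258,-0.103,0.974,0,0,0,80,0,0,0,-0.95,0.62,0.73,80,0,0,0,-0.95,0.62,0.73,80,0,0,0,-0.95,0.62,0.73,80,0,0,0,-0.95,0.62,0.73,80,0,0,0,-0.95,0.62,0.73,80,0,0,0,0,0,0,80,0,0,0,0,0,0,80]}}

```text
time_s: 3.93
tool_pos: [436.2, -142.6, 237.8]
eef_rot: [[0.582, 0.699, 0.416], [0.787, -0.614, -0.069], [0.207, 0.367, -0.907]]
force: [0.5, 0.6, -0.1]
finger_gap: 0.914
grip_force: 0.0
```

```bash
cat > w.py <<'E'
from h import *
import sys
z=np.load("k.npz"); R,G=z["R"],z["G"]; delta(R,G+110*n)
c=get_calibration("wrist"); im,d=snapshot("wrist"); np.savez("w1.npz",im=im,d=d,**c); cv2.imwrite("pics/w1.png",im[:,:,::-1]); print(c["fx"],c["cx"],c["cy"])
q=np.array(c["camera_from_world"])@np.r_[G,1]; th=np.arctan2(np.hypot(*q[:2]),q[2]); print("G px",np.array([c["cx"],c["cy"]])+c["fx"]*th*q[:2]/np.hypot(*q[:2]),"depth",q[2])
E
python3 w.py
```

```text
t 3.93 pos [ 436.2 -142.6  237.8] j [-0.18 -0.13  0.38  2.32  0.06  0.51 -0.51] F [ 0.5  0.6 -0.1] T [-0.    0.47  0.05] gap 80.4
 turn units [-0.01  0.02 -0.02]
 shift units: now [ 0.03  0.04 -0.03] ('in target frame', array([ 0.03,  0.04, -0.03]))
371.64829954431775 317.3839852593194 239.56088164793553
G px [319.94319069 241.32868765] depth 261.0261600438487
```

View pics/w1.png

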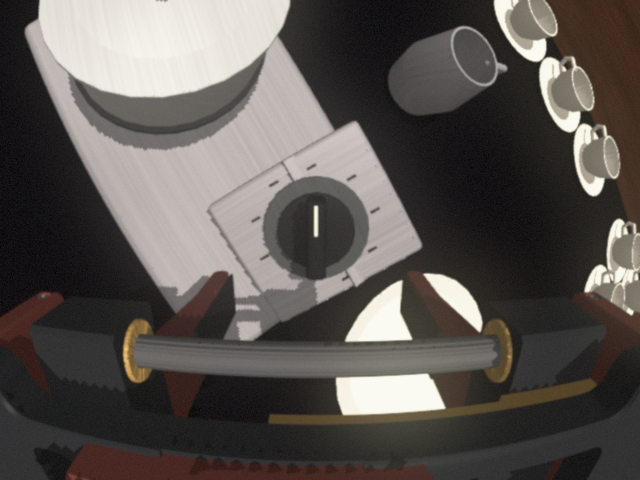

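The wrist view shows the heat knob bar vertical at u≈316, v 195–278, with its centre at about (316,237). I predicted (320,241), so it is about 3 mm off in both axes. I'll check the height by depth.

```bash
cat > w2.py <<'E'
from h import *
z=np.load("w1.npz"); d=z["d"]; f,cx,cy=z["fx"],z["cx"],z["cy"]; T=np.linalg.inv(z["camera_from_world"]); G=np.load("k.npz")["G"]; R=np.load("k.npz")["R"]
v,u=np.mgrid[:480,:640]; dx,dy=u-cx,v-cy; r=np.hypot(dx,dy)+1e-9; t=np.tan(r/f)
w=np.stack([dx/r*t*d,dy/r*t*d,d],-1)@T[:3,:3].T+T[:3,3]
L=(w-G)@R; # in tool target frame rel. G (z into panel)
S=(abs(u-316)<60)&(v>170)&(v<300)&(d>0)
B=S&(L[...,2]<0)&(L[...,2]>-20)&(np.hypot(L[...,0],L[...,1])<45)
q=L[B]; print(len(q),"bar mean",q.mean(0).round(1),"min",q.min(0).round(1),"max",q.max(0).round(1)); print(cv2.minAreaRect(q[:,:2].astype(np.float32)))
P=S&(L[...,2]>25); print("panel z",np.median(L[P][:,2]).round(1), "skirt", np.median(L[S&(L[...,2]>15)&(L[...,2]<29)][:,2]))
E
python3 w2.py
```

```text
1627 bar mean [ 2.9 -2.8 -6.1] min [-26.6 -10.   -8.9] max [29.6  4.2 -0.1]
((1.5317344665527344, -2.6773438453674316), (56.21478271484375, 14.120362281799316), 0.5423357486724854)
panel z 36.9 skirt 23.48713459960976
```

Emit:
{"op": "arm_command", "data": {"series": [0,0,0,0.12,-0.1,0,80,0,0,0,0,0,0.9,80,0,0,0,0,0,0.9,80,0,0,0,0,0,0.9,80,0,0,0,0,0,0.9,80,0,0,0,0,0,0.9,80,0,0,0,0,0,0.5,80,0,0,0,0,0,0.4,80,0,0,0,0,0,0,80,0,0,0,0,0,0,0,0,0,0,0,0,0,0,0,0,0,0,0,0,0]}}

```text
time_s: 4.98
tool_pos: [482.2, -145.9, 141.4]
eef_rot: [[0.579, 0.7, 0.419], [0.788, -0.611, -0.068], [0.209, 0.37, -0.905]]
force: [0.6, 0.8, 0.5]
finger_gap: 0.723
grip_force: 0.0
```

Emit:
{"op": "arm_command", "data": {"series": [0,0,0,0,0,0,0,0,0,0,0,0,0,0,0,0,0,0,0,0,0,0,0,0,0,0,0,0,0,0,-0.4,0,0,0,0,0,0,-0.8,0,0,0,0,0,0,-0.8,0,0,0,0]}}

```text
time_s: 5.57
tool_pos: [482.2, -146.3, 140.7]
eef_rot: [[0.393, 0.819, 0.418], [0.913, -0.403, -0.069], [0.112, 0.409, -0.906]]
force: [-1.2, -0.6, -1.0]
finger_gap: 0.192
grip_force: 14.7
```

```bash
python3 -c "
from h import *
z=np.load('k.npz');delta(z['R'],z['G'])"
```

```text
t 5.57 pos [ 482.2 -146.3  140.7] j [-0.04  0.16  0.28  2.35 -0.34  0.21  0.12] F [-1.2 -0.6 -1. ] T [ 0.01  1.05 -0.23] gap 16.9
 turn units [ 0.01 -0.    2.04]
 shift units: now [-0.17  0.06  0.1 ] ('in target frame', array([-0.16,  0.1 ,  0.1 ]))
```

Emit:
{"op": "arm_command", "data": {"series": [0,0,-0.8,0,0,0,0,0,0,-0.8,0,0,0,0,0,0,-0.8,0,0,0,0]}}

```text
time_s: 5.82
tool_pos: [481.9, -146.2, 140.6]
eef_rot: [[0.144, 0.897, 0.418], [0.99, -0.127, -0.068], [-0.008, 0.423, -0.906]]
force: [-1.4, 0.3, 1.5]
finger_gap: 0.154
grip_force: 29.9
```

```bash
python3 -c "
from h import *
z=np.load('k.npz');delta(z['R'],z['G'])"
```

```text
t 5.82 pos [ 481.9 -146.2  140.6] j [ 0.03  0.16  0.21  2.35 -0.28  0.21  0.34] F [-1.4  0.3  1.5] T [ 0.12  0.59 -0.12] gap 13.5
 turn units [ 0.   -0.    4.44]
 shift units: now [-0.19  0.03  0.1 ] ('in target frame', array([-0.15,  0.12,  0.1 ]))
```

Emit:
{"op": "arm_command", "data": {"series": [0,0,-0.8,0,0,0,0,0,0,-0.8,0,0,0,0,0,0,-0.8,0,0,0,0,0,0,-0.8,0,0,0,0,0,0,-0.8,0,0,0,0,0,0,-0.8,0,0,0,0]}}

```text
time_s: 6.32
tool_pos: [481.4, -146.2, 140.4]
eef_rot: [[-0.368, 0.831, 0.417], [0.899, 0.432, -0.068], [-0.237, 0.35, -0.906]]
force: [-3.0, 1.1, 2.5]
finger_gap: 0.157
grip_force: 29.9
```

```bash
python3 -c "
from h import *
z=np.load('k.npz');delta(z['R'],z['G'])"
```

```text
t 6.32 pos [ 481.4 -146.2  140.4] j [ 0.16  0.16  0.06  2.34 -0.15  0.21  0.79] F [-3.   1.1  2.5] T [ 0.09  0.79 -0.1 ] gap 13.8
 turn units [-0.    0.    9.24]
 shift units: now [-0.18 -0.06  0.1 ] ('in target frame', array([-0.13,  0.14,  0.1 ]))
```

Emit:
{"op": "arm_command", "data": {"series": [0,0,-0.8,0,0,0,0,0,0,-0.8,0,0,0,0,0,0,-0.8,0,0,0,0,0,0,-0.8,0,0,0,0,0,0,-0.8,0,0,0,0,0,0,-0.8,0,0,0,0]}}

```text
time_s: 6.82
tool_pos: [481.1, -146.6, 140.2]
eef_rot: [[-0.761, 0.497, 0.416], [0.519, 0.852, -0.069], [-0.389, 0.164, -0.907]]
force: [-4.4, -0.9, 2.4]
finger_gap: 0.161
grip_force: 29.9
```

Emit:
{"op": "arm_command", "data": {"series": [0,0,-0.6,0,0,0,0,0,0,-0.6,0,0,0,0]}}

```text
time_s: 6.98
tool_pos: [481.0, -146.6, 140.2]
eef_rot: [[-0.824, 0.384, 0.416], [0.392, 0.917, -0.069], [-0.408, 0.107, -0.907]]
force: [-5.3, -1.0, 2.3]
finger_gap: 0.159
grip_force: 29.9
```

```bash
python3 -c "
from h import *
z=np.load('k.npz');delta(z['R'],z['G'])"
```

```text
t 6.98 pos [ 481.  -146.6  140.2] j [ 0.33  0.17 -0.13  2.33  0.01  0.21  1.35] F [-5.3 -1.   2.3] T [-0.03  0.94 -0.19] gap 14.0
 turn units [-1.000e-02  0.000e+00  1.523e+01]
 shift units: now [-0.11 -0.13  0.1 ] ('in target frame', array([-0.1 ,  0.14,  0.1 ]))
```

Emit:
{"op": "arm_command", "data": {"series": [0,0,-0.5,0,0,0,0,0,0,-0.5,0,0,0,0,0,0,-0.5,0,0,0,0]}}

```text
time_s: 7.23
tool_pos: [481.0, -146.8, 140.2]
eef_rot: [[-0.879, 0.231, 0.416], [0.223, 0.972, -0.069], [-0.421, 0.032, -0.907]]
force: [-4.1, -0.8, 2.8]
finger_gap: 0.155
grip_force: 29.9
```

```bash
cat > s.py <<'E'
from h import *
z=np.load('k.npz');delta(z['R'],z['G']); print("axis torque",np.array(telemetry.get_obs()["ft_torque"])@n)
E
python3 s.py
```

```text
t 7.23 pos [ 481.  -146.8  140.2] j [ 0.37  0.17 -0.17  2.33  0.05  0.21  1.49] F [-4.1 -0.8  2.8] T [-0.2   0.9  -0.28] gap 13.6
 turn units [-1.000e-02  1.000e-02  1.672e+01]
 shift units: now [-0.09 -0.14  0.1 ] ('in target frame', array([-0.09,  0.14,  0.1 ]))
axis torque -0.11124159180567775
```

Emit:
{"op": "arm_command", "data": {"series": [0,0,-0.5,0,0,0,0,0,0,-0.5,0,0,0,0]}}

```text
time_s: 7.4
tool_pos: [480.9, -146.9, 140.2]
eef_rot: [[-0.901, 0.124, 0.416], [0.105, 0.992, -0.069], [-0.421, -0.018, -0.907]]
force: [-3.8, -2.0, 3.2]
finger_gap: 0.159
grip_force: 30.2
```

```bash
python3 s.py
```

```text
t 7.4 pos [ 480.9 -146.9  140.2] j [ 0.4   0.17 -0.2   2.32  0.08  0.21  1.59] F [-3.8 -2.   3.2] T [ 0.07  0.78 -0.68] gap 14.0
 turn units [-1.000e-02  0.000e+00  1.771e+01]
 shift units: now [-0.07 -0.15  0.1 ] ('in target frame', array([-0.09,  0.14,  0.1 ]))
axis torque -0.5927723758132152
```

Axis torque rose from 0.11 to 0.59 N m at about 2.1 rad, so the stop is reached. I'll nudge it a little more, hold, then release and back off.

Emit:
{"op": "arm_command", "data": {"series": [0,0,-0.3,0,0,0,0,0,0,0,0,0,0,0,0,0,0,0,0,0,0,0,0,0,0,0,0,0,0,0,0,0,0,0,0,0,0,0,0,0,0,80,0,0,0,0,0,0,80,0,0,0,0,0,0,80,0,0,0,0,0,0,80,0,0,0,0,0,0,80,0,0,0,0,0,0,80]}}

```text
time_s: 8.32
tool_pos: [482.2, -146.1, 140.6]
eef_rot: [[-0.904, 0.093, 0.418], [0.07, 0.995, -0.068], [-0.422, -0.032, -0.906]]
force: [0.3, 0.0, 0.5]
finger_gap: 0.58
grip_force: 0.0
```

Emit:
{"op": "arm_command", "data": {"series": [0,0,0,0,0,0,80,0,0,0,0,0,-0.8,80,0,0,0,0,0,-1,80,0,0,0,0,0,-1,80,0,0,0,0,0,-1,80,0,0,0,0,0,-1,80,0,0,0,0,0,-0.7,80,0,0,0,0,0,0,80]}}

```text
time_s: 8.98
tool_pos: [436.4, -139.1, 242.9]
eef_rot: [[-0.902, 0.094, 0.421], [0.07, 0.995, -0.07], [-0.426, -0.034, -0.904]]
force: [0.9, -0.2, -0.5]
finger_gap: 0.907
grip_force: 0.0
```

```bash
sed -i 's/w1/w3/g' w.py; python3 w.py
cat > w4.py <<'E'
exec(open("w2.py").read().split("L=(w-G)")[0].replace("w1","w3"))
L=(w-G)@R; B=(d>0)&(L[...,2]<0)&(L[...,2]>-20)&(np.hypot(L[...,0],L[...,1])<40)
q=L[B][:,:2].astype(np.float32); print(len(q),cv2.minAreaRect(q)); x=q-q.mean(0); a=np.linalg.svd(x,full_matrices=False)[2][0]; print("bar angle in R frame about tool z (rad, mod pi)",np.arctan2(a[1],a[0]))
# bar in tool frame now: z up; also lid knob
T0=np.array(telemetry.get_obs()["eef_rot"]); print("now tool x angle",np.arctan2(*(R.T@T0[:,0])[[1,0]]))
k=(w[...,2]>180)&(w[...,2]<202)&(np.hypot(w[...,0]-516,w[...,1]-65)<30)&(d>0); print("lid knob",k.sum(),w[k].mean(0) if k.any() else "")
E
python3 w4.py
```

```text
t 8.98 pos [ 436.4 -139.1  242.9] j [ 0.51 -0.09 -0.27  2.29 -0.11  0.51  1.81] F [ 0.9 -0.2 -0.5] T [ 0.04  0.36 -0.03] gap 79.8
 turn units [ 0.03  0.04 18.  ]
 shift units: now [ 0.06 -0.16  0.21] ('in target frame', array([-0.17,  0.04,  0.21]))
371.64829954431775 317.3839852593194 239.56088164793553
G px [313.5271559  241.16954602] depth 266.0208315466016
1538 ((0.9294819831848145, -3.350362777709961), (55.932132720947266, 14.210774421691895), 59.9602165222168)
bar angle in R frame about tool z (rad, mod pi) 1.0496991
now tool x angle -2.1603211848772936
lid knob 628 [499.45122256  62.50694444 187.76390956]
```

View pics/w3.png

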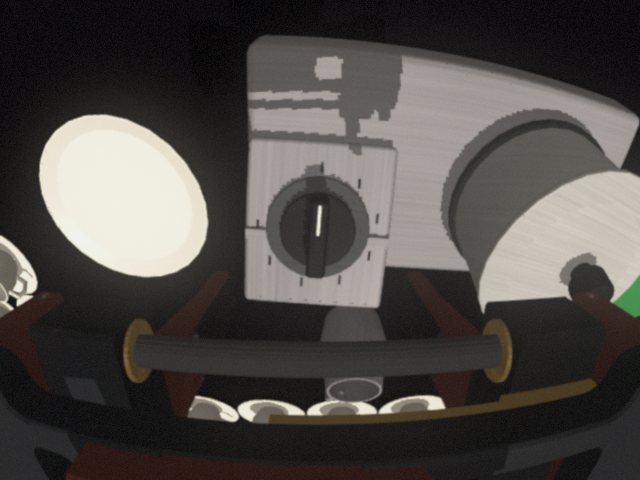

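The pointer at (319,205) lines up with the first tick at (322,167). That tick sits right after the empty quarter of the dial, on the anticlockwise end, so the knob is at off. I'll check that angle numerically and plan the lid pick.

```bash
cat > l.py <<'E'
exec(open("w4.py").read().split("B=(d>0)")[0])
def pan(u_,v_):
    i=L[v_-1:v_+2,u_-1:u_+2].reshape(-1,3); return np.median(i,0)
c0=np.array([0.9,-3.3])
for p in [(322,167),(359,183),(377,218),(258,224)]:
    q=pan(*p); print(p,"tick ang",np.arctan2(q[1]-c0[1],q[0]-c0[0]).round(3))
print("pointer ang",(1.0497-np.pi))
K=(w[...,2]>186)&(np.hypot(w[...,0]-516,w[...,1]-65)<35)&(d>0); print("knob wrist",np.round([w[K].min(0),w[K].max(0)],1))
z=np.load("top0.npz"); im=z["im"]; c=get_calibration("top"); g=im.max(2)
m=np.zeros_like(g); m[222:248,292:322]=1; B=blob((g<75)&(m>0),(306,234)); 
ct=max(cv2.findContours(B.astype(np.uint8),0,2)[0],key=len); e=cv2.fitEllipse(ct); print("knob px",e,onplane(e[0],c,193).round(1))
z=np.load("scene0.npz"); c=get_calibration("scene"); ww=cloud(z["d"],c); K=(ww[...,2]>184)&(np.hypot(ww[...,0]-516,ww[...,1]-65)<30); print("knob scene",np.round([np.nanmin(ww[K],0),np.nanmax(ww[K],0)],1))
Rl=frame(np.array([0,0,-1.]),np.array([0,1.,0])); delta(Rl,np.array([516,65,280.]))
E
python3 l.py
```

```text
(322, 167) tick ang -2.082
(359, 183) tick ang -1.408
(377, 218) tick ang -0.734
(258, 224) tick ang 2.603
pointer ang -2.091892653589793
knob wrist [[492.7  49.3 186. ]
 [512.   83.  194.2]]Traceback (most recent call last):
  File "l.py", line 11, in <module>
    ct=max(cv2.findContours(B.astype(np.uint8),0,2)[0],key=len); e=cv2.fitEllipse(ct); print("knob px",e,onplane(e[0],c,193).round(1))
                                                                   ~~~~~~~~~~~~~~^^^^
cv2.error: OpenCV(4.12.0) /io/opencv/modules/imgproc/src/shapedescr.cpp:361: error: (-201:Incorrect size of input array) There should be at least 5 points to fit the ellipse in function 'fitEllipseNoDirect'
```

```bash
sed -i 's/^ct=max.*$//; s/^m=np.zeros.*$/K=(g<90); K[:222]=0; K[250:]=0; K[:,:290]=0; K[:,322:]=0; B=blob(K,(305,234)); e=cv2.minEnclosingCircle(np.argwhere(B)[:,::-1].astype(np.float32)); print("knob top",B.sum(),e,onplane(e[0],c,193).round(1))/' l.py; python3 l.py | tail -6
```

```text
knob top 155 ((304.81817626953125, 233.6727294921875), 7.020475387573242) [[512.5  64.  193. ]]
knob scene [[495.5  47.7 184.5]
 [531.   80.7 199. ]]
t 9.03 pos [ 436.5 -139.1  241.6] j [ 0.51 -0.09 -0.27  2.29 -0.11  0.5   1.81] F [-0.3 -0.1 -0.2] T [0.1  0.45 0.02] gap 80.2
 turn units [-0.45  3.64 -0.71]
 shift units: now [-3.69 10.46 -0.78] ('in target frame', array([-3.98, 10.2 , -1.92]))
```

Emit:
{"op": "arm_command", "data": {"series": [-0.11,0.91,-0.18,0,0,0,80,-0.11,0.91,-0.18,0,0,0,80,-0.11,0.91,-0.18,0,0,0,80,-0.11,0.91,-0.18,0,0,0,80,0,0,0,-0.35,0.93,-0.4,80,0,0,0,-0.35,0.93,-0.4,80,0,0,0,-0.35,0.93,-0.4,80,0,0,0,-0.35,0.93,-0.4,80,0,0,0,-0.35,0.93,-0.3,80,0,0,0,-0.35,0.93,0,80,0,0,0,-0.35,0.93,0,80,0,0,0,-0.35,0.93,0,80]}}

```text
time_s: 10.03
tool_pos: [492.3, 11.2, 276.7]
eef_rot: [[-1.0, -0.002, -0.004], [-0.002, 1.0, 0.001], [0.004, 0.001, -1.0]]
force: [1.0, -0.3, 0.1]
finger_gap: 0.911
grip_force: 0.0
```

Emit:
{"op": "arm_command", "data": {"series": [0,0,0,-0.35,0.93,0,80,0,0,0,-0.35,0.93,0,80,0,0,0,-0.33,0.9,0,80,0,0,0,0,0,0,80,0,0,0,0,0,0,80]}}

```text
time_s: 10.45
tool_pos: [512.4, 66.3, 276.5]
eef_rot: [[-1.0, -0.004, -0.005], [-0.004, 1.0, 0.001], [0.005, 0.001, -1.0]]
force: [0.2, 0.2, 0.5]
finger_gap: 0.913
grip_force: 0.0
```

```bash
cat > lk.py <<'E'
from h import *
c=get_calibration("wrist"); im,d=snapshot("wrist"); cv2.imwrite("pics/w5.png",im[:,:,::-1])
f,cx,cy=c["fx"],c["cx"],c["cy"]; T=np.linalg.inv(c["camera_from_world"])
v,u=np.mgrid[:480,:640]; dx,dy=u-cx,v-cy; r=np.hypot(dx,dy)+1e-9; t=np.tan(r/f)
w=np.stack([dx/r*t*d,dy/r*t*d,d],-1)@T[:3,:3].T+T[:3,3]
K=(w[...,2]>188)&(w[...,2]<200)&(np.hypot(w[...,0]-514,w[...,1]-65)<35)&(d>0); q=w[K]
print(K.sum(),"top z",np.median(q[:,2]),"circle",cv2.minEnclosingCircle(q[:,:2].astype(np.float32)))
P=cv2.minEnclosingCircle(q[:,:2].astype(np.float32))[0]
Rl=frame(np.array([0,0,-1.]),np.array([0,1.,0])); delta(Rl,np.array([*P,181.]))
E
python3 lk.py
```

```text
2231 top z 192.12500506713215 circle ((511.3990478515625, 66.48932647705078), 18.212982177734375)
t 10.5 pos [512.2  65.2 276.7] j [ 0.16  0.23 -0.45  1.78  0.11  1.15  1.25] F [-0.1 -0.7 -0.2] T [-0.03  0.05  0.01] gap 80.4
 turn units [ 0.   -0.04  0.02]
 shift units: now [0.02 0.06 4.79] ('in target frame', array([0.04, 0.07, 4.79]))
```

Emit:
{"op": "arm_command", "data": {"series": [0,0,0,0.03,0.06,0.9,80,0,0,0,0,0,0.9,80,0,0,0,0,0,0.9,80,0,0,0,0,0,0.9,80,0,0,0,0,0,0.7,80,0,0,0,0,0,0.5,80,0,0,0,0,0,0,80,0,0,0,0,0,0,0,0,0,0,0,0,0,0,0,0,0,0,0,0,0,0,0,0,0,0,0,0,0,0,0,0,0,0,0]}}

```text
time_s: 11.5
tool_pos: [511.8, 66.7, 182.8]
eef_rot: [[-1.0, -0.002, -0.001], [-0.002, 1.0, 0.0], [0.001, 0.0, -1.0]]
force: [0.7, -0.4, 0.3]
finger_gap: 0.567
grip_force: 0.0
```

Emit:
{"op": "arm_command", "data": {"series": [0,0,0,0,0,0,0,0,0,0,0,0,0,0,0,0,0,0,0,0,0]}}

```text
time_s: 11.75
tool_pos: [511.6, 66.6, 182.3]
eef_rot: [[-1.0, -0.002, -0.002], [-0.002, 1.0, 0.0], [0.002, 0.0, -1.0]]
force: [0.0, -0.1, 2.0]
finger_gap: 0.402
grip_force: 30.0
```

Emit:
{"op": "arm_command", "data": {"series": [0,0,0,0,0,-0.3,0,0,0,0,0,0,-0.4,0,0,0,0,0,0,-0.5,0,0,0,0,0,0,-0.5,0,0,0,0,0,0,-0.6,0,0,0,0,0,0,-0.7,0,0,0,0,0,0,-0.7,0,0,0,0,0,0,-0.7,0,0,0,0,0,0,-0.6,0,0,0,0,0,0,0,0]}}

```text
time_s: 12.58
tool_pos: [512.9, 67.0, 285.4]
eef_rot: [[-1.0, -0.002, 0.002], [-0.002, 1.0, 0.001], [-0.002, 0.001, -1.0]]
force: [0.8, -0.3, -3.7]
finger_gap: 0.402
grip_force: 30.0
```

```bash
cat > p.py <<'E'
from h import *
Rl=frame(np.array([0,0,-1.]),np.array([0,1.,0])); delta(Rl,np.array([516,-401.2,281.]))
im,d=snapshot("scene"); cv2.imwrite("pics/s2.png",im[60:380,60:480,::-1])
E
python3 p.py
```

```text
t 12.58 pos [512.9  67.  285.4] j [ 0.16  0.22 -0.45  1.77  0.1   1.17  1.25] F [ 0.8 -0.3 -3.7] T [ 0.02 -0.01 -0.02] gap 35.4
 turn units [0.01 0.02 0.02]
 shift units: now [ -0.11 -23.41   0.2 ] ('in target frame', array([ -0.15, -23.41,   0.22]))
```

View pics/s2.png

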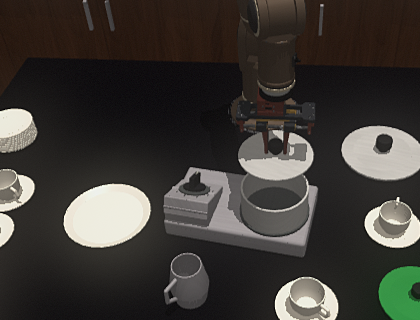

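The picture shows the lid hanging level from the gripper at crop (275,150), with the open pot below it. I'll carry it to the plate.

Emit:
{"op": "arm_command", "data": {"series": [0,0,0,0,-0.4,0,0,0,0,0,0,-0.7,0,0,0,0,0,0,-0.95,0,0,0,0,0,-0.01,-0.95,0,0,0,0,0,-0.01,-0.95,0,0,0,0,0,-0.01,-0.95,0,0,0,0,0,-0.01,-0.95,0,0,0,0,0,-0.01,-0.95,0,0,0,0,0,-0.01,-0.95,0,0,0,0,0,-0.01,-0.95,0,0,0,0,0,-0.01,-0.95,0,0,0,0,0,-0.01,-0.95,0,0]}}

```text
time_s: 13.63
tool_pos: [513.1, -147.0, 280.9]
eef_rot: [[-1.0, -0.002, -0.005], [-0.002, 1.0, 0.001], [0.005, 0.001, -1.0]]
force: [0.7, -0.4, -3.0]
finger_gap: 0.405
grip_force: 30.0
```

Emit:
{"op": "arm_command", "data": {"series": [0,0,0,-0.01,-0.95,0,0,0,0,0,-0.01,-0.95,0,0,0,0,0,-0.01,-0.95,0,0,0,0,0,-0.01,-0.95,0,0,0,0,0,0,-0.95,0,0,0,0,0,0,-0.95,0,0,0,0,0,0,-0.95,0,0,0,0,0,0,-0.95,0,0,0,0,0,0,-0.95,0,0,0,0,0,0,-0.95,0,0,0,0,0,0,-0.95,0,0,0,0,0,0,-0.95,0,0]}}

```text
time_s: 14.63
tool_pos: [514.1, -374.7, 280.5]
eef_rot: [[-1.0, -0.002, -0.005], [-0.002, 1.0, 0.001], [0.005, 0.001, -1.0]]
force: [0.5, 0.2, -4.8]
finger_gap: 0.406
grip_force: 30.0
```

```bash
sed -i '/snapshot/d; s/281/55/' p.py; python3 p.py
```

```text
t 14.63 pos [ 514.1 -374.7  280.5] j [ 0.69  0.42 -0.2   1.5   0.09  1.24  2.05] F [ 0.5  0.2 -4.8] T [-0.   -0.01 -0.03] gap 35.7
 turn units [ 0.01 -0.04  0.01]
 shift units: now [-0.15 -1.34 11.27] ('in target frame', array([-0.1 , -1.32, 11.27]))
```

Emit:
{"op": "arm_command", "data": {"series": [0,0,0,-0.1,-0.7,0,0,0,0,0,0,-0.62,0,0,0,0,0,0,0,0.5,0,0,0,0,0,0,0.9,0,0,0,0,0,0,0.9,0,0,0,0,0,0,0.9,0,0,0,0,0,0,0.9,0,0,0,0,0,0,0.9,0,0,0,0,0,0,0.9,0,0,0,0,0,0,0.9,0,0,0,0,0,0,0.9,0,0,0,0,0,0,0.9,0]}}

```text
time_s: 15.63
tool_pos: [516.3, -398.3, 108.0]
eef_rot: [[-1.0, -0.003, -0.004], [-0.003, 1.0, 0.002], [0.004, 0.002, -1.0]]
force: [0.1, 0.6, -4.0]
finger_gap: 0.402
grip_force: 30.0
```

Emit:
{"op": "arm_command", "data": {"series": [0,0,0,0,0,0.6,0,0,0,0,0,0,0.5,0,0,0,0,0,0,0.3,0,0,0,0,0,0,0.3,0,0,0,0,0,0,0.3,0,0,0,0,0,0,0,0]}}

```text
time_s: 16.13
tool_pos: [516.4, -399.5, 69.1]
eef_rot: [[-1.0, -0.002, -0.003], [-0.002, 1.0, 0.001], [0.003, 0.001, -1.0]]
force: [-0.4, 0.4, -4.2]
finger_gap: 0.404
grip_force: 30.0
```

```bash
sed -i 's/,55/,45/' p.py; python3 p.py
```

```text
t 16.13 pos [ 516.4 -399.5   69.1] j [ 0.7   0.64 -0.17  1.66  0.14  0.85  2.04] F [-0.4  0.4 -4.2] T [ 0.07  0.   -0.01] gap 35.5
 turn units [ 0.01 -0.03  0.02]
 shift units: now [ 0.02 -0.09  1.2 ] ('in target frame', array([ 0.02, -0.09,  1.2 ]))
```

Emit:
{"op": "arm_command", "data": {"series": [0,0,0,0,-0.08,0.2,0,0,0,0,0,0,0.2,0,0,0,0,0,0,0.2,0,0,0,0,0,0,0.15,0,0,0,0,0,0,0.15,0,0,0,0,0,0,0.1,0,0,0,0,0,0,0.1,0,0,0,0,0,0,0,0]}}

```text
time_s: 16.8
tool_pos: [516.5, -401.1, 47.4]
eef_rot: [[-1.0, -0.002, -0.003], [-0.002, 1.0, 0.001], [0.003, 0.001, -1.0]]
force: [1.0, 0.9, -2.8]
finger_gap: 0.403
grip_force: 30.0
```

Emit:
{"op": "arm_command", "data": {"series": [0,0,0,0,0,0.06,0,0,0,0,0,0,0,0]}}

```text
time_s: 16.97
tool_pos: [516.7, -401.3, 46.6]
eef_rot: [[-1.0, -0.002, -0.003], [-0.002, 1.0, 0.0], [0.003, 0.0, -1.0]]
force: [0.2, 0.4, -3.2]
finger_gap: 0.406
grip_force: 30.0
```

Emit:
{"op": "arm_command", "data": {"series": [0,0,0,0,0,0.05,0,0,0,0,0,0,0.05,0,0,0,0,0,0,0,0]}}

```text
time_s: 17.22
tool_pos: [516.8, -401.4, 45.4]
eef_rot: [[-1.0, -0.002, -0.002], [-0.002, 1.0, 0.0], [0.002, 0.0, -1.0]]
force: [-2.4, 1.2, 2.7]
finger_gap: 0.403
grip_force: 30.0
```

Emit:
{"op": "arm_command", "data": {"series": [0,0,0,0,0,0.04,0,0,0,0,0,0,0,0]}}

```text
time_s: 17.38
tool_pos: [516.8, -401.4, 45.4]
eef_rot: [[-1.0, -0.002, -0.002], [-0.002, 1.0, -0.0], [0.002, -0.0, -1.0]]
force: [-4.6, 2.8, 8.9]
finger_gap: 0.405
grip_force: 30.0
```

Contact: the lid is on the plate, with the force reversed to +9 N. I'll open the fingers, then rise straight up.

Emit:
{"op": "arm_command", "data": {"series": [0,0,0,0,0,0,80,0,0,0,0,0,0,80,0,0,0,0,0,0,80,0,0,0,0,0,0,80,0,0,0,0,0,0,80,0,0,0,0,0,0,80,0,0,0,0,0,-0.4,80,0,0,0,0,0,-0.8,80,0,0,0,0,0,-0.9,80,0,0,0,0,0,-0.9,80,0,0,0,0,0,-0.9,80,0,0,0,0,0,-0.9,80]}}

```text
time_s: 18.38
tool_pos: [516.9, -401.4, 141.4]
eef_rot: [[-1.0, -0.002, -0.002], [-0.002, 1.0, 0.0], [0.002, 0.0, -1.0]]
force: [0.0, -0.2, -0.4]
finger_gap: 0.911
grip_force: 0.0
```

Emit:
{"op": "arm_command", "data": {"series": [0,0,0,0,0,-0.9,80,0,0,0,0,0,-0.9,80,0,0,0,0,0,-0.9,80,0,0,0,0,0,-0.9,80,0,0,0,0,0,-0.9,80,0,0,0,0,0,-0.6,80,0,0,0,0,0,0,80]}}

```text
time_s: 18.97
tool_pos: [518.2, -402.1, 245.3]
eef_rot: [[-1.0, -0.002, 0.001], [-0.002, 1.0, -0.002], [-0.001, -0.002, -1.0]]
force: [0.2, 0.0, -0.0]
finger_gap: 0.913
grip_force: 0.0
```

```bash
cat > f.py <<'E'
from h import *
im,d=snapshot("scene"); cv2.imwrite("pics/s3.png",cv2.resize(im[180:350,60:400,::-1],None,fx=2,fy=2)); w=cloud(d,get_calibration("scene"))
A=(abs(w[...,0]-516)<85)&(abs(w[...,1]+401)<85)&(w[...,2]>10)&(w[...,2]<28); q=w[A]; X=np.c_[q[:,:2]-[516,-401],np.ones(len(q))]; print("lid top plane",np.linalg.lstsq(X,q[:,2],rcond=None)[0])
B=(np.hypot(w[...,0]-516,w[...,1]+401)<60)&(w[...,2]>45)&(w[...,2]<70); print("knob",np.round([w[B].min(0),w[B].max(0)],1))
delta()
E
python3 f.py
```

```text
lid top plane [-4.90795542e-05 -1.63518328e-03  2.16521783e+01]
knob [[ 500.1 -419.    45.1]
 [ 536.6 -382.8   63.8]]
t 19.02 pos [ 517.7 -401.8  243.4] j [ 0.72  0.47 -0.19  1.5   0.1   1.18  2.08] F [ 0.   0.3 -0.4] T [ 0.04 -0.    0.04] gap 80.1
```

View pics/s3.png

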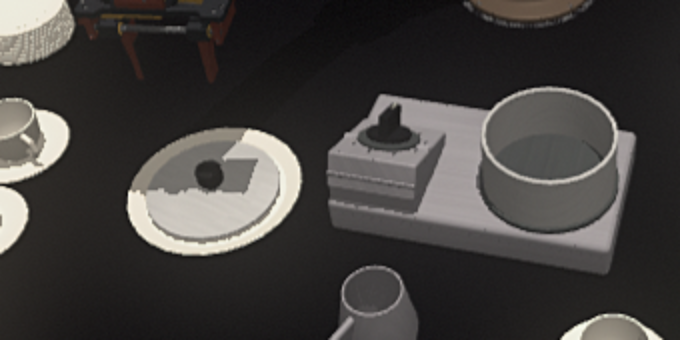

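The lid lies flat and centred on the plate at crop (210,185), knob up. The heat knob is at off and the gripper is clear.

```bash
python3 -c "
from cell import finish_job
print(finish_job())"
```

```text
the job is handed in; nothing more can be done
None
```

The job is handed in at about 19 s of the 67 s allowed: the heat knob is at its off stop, the lid lies flat and knob up in the middle of the plate, and the arm kept clear of the cups, saucers and jug; no verdict was returned.

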